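# Fit the coarse drum on the shell grinder

## Robot

A 6-joint arm with a two-finger parallel gripper is mounted at the origin on the work surface. World frame = base frame: x ahead of the robot, y to its left, z up, the work surface at z = 0. Lengths are in m, angles in rad, forces in N, time in s.
With the tool pointing down it reaches from about 0.3 to 0.875 m from the base axis. Payload 6.4 kg.
Tool frame: the origin (TCP) lies midway between the tips of the shut fingers; the grasp point (between the pads) lies 19 mm behind it (r.tcp_to_grasp is the distance from the TCP to the grasp point, in m); z points along the fingers, y is the line along which they close (so a half turn about z gives the same grasp; the last joint's range is limited). The gripper opens to 85 mm and grips with 20 to 120 N. Pads are 22 mm wide; open, the fingers measure 114 mm over their backs; the gripper's body (76 mm by 85 mm) begins 54 mm behind the grasp point. The pads swing forward as they close: fully open they stand 13 mm farther back than shut.
Start: joints at [1.121, 0.181, 1.607, -0, 1.354, -0.206], TCP at [0.139, 0.558, 0.231] pointing down, gripper open.
Joint ranges: [-2.99, 2.99], [-0.89, 2.07], [0.3, 2.58], [-1.14, 4.28], [0, 2.63], [-3.12, 3.12]. Speed limits (rad/s): [2.57, 2.57, 3.01, 3.14, 3.14, 3.14].

## Interface

Orientations are given as a rotation vector (axis times angle).
In Python, from station import r gives the robot as it stands.
- The arm moves only by the shell command python3 shift.py 'ROWS'. ROWS is one flat JSON list of numbers that holds 1 to 8 rows one after another, with no inner brackets; each row has 5 numbers: the opening from 0.0 (shut) to 1.0 (fully open), then dx, dy, dz in units of 20 mm, then a turn about the tool's z in rad; each row is the pose to reach, as a shift and turn from the pose commanded when the command began, along the tool's axes at that moment; what a row does not reach only later rows make up. A row lasts 1/10 s, in which the tool goes at most 0.05 m and 0.15 rad, less where a joint would pass 70% of its speed; a pose out of reach is approached as far as the arm can. The fingers move at their own pace and stop on an object; the grip force is fixed at half the most. Time passes only in rows, so rows that do not move let the fingers close. It prints the time, the measured TCP pose, the force, the opening and the grip force at its end. Input that does not fit is refused with a message, and nothing moves.
- r.observe(): the state, without advancing time (a new reading comes with each control period).
- r.get_image(name): name is "scene" or "top" or "wrist"; returns the picture (480x640x3 uint8, blue, green, red); there is no depth.
- r.calibration(name): a dict with "fx", "fy", "cx", "cy" (pixels), "R" (3x3) and "t" (3): a world point X has camera coordinates R X + t. Camera axes: x right, y down, z forward; pixel columns grow to the right and rows downward; lengths in m; the calibration is good to about 2 mm. A picture is of the moment at which its call begins: read the wrist's pose just before it. calibration takes no time and is no camera call; for the wrist camera it gives the pose at the moment of the call.
- r.sign_off(): hands the job in; it is judged then, once.
The state is a dict: "clock": time; "qpos": joint angles; "qd": joint speeds; "tau": joint torques, N m; "tcp_pos": TCP position; "tcp_rot": TCP orientation; "contact_force": force on the tool from outside, world axes, zero at the start; "ft_torque": the same for the moment, N m; "width": opening from 0.0 (shut) to 1.0 (fully open); "grasp_force": force on a finger pad.
Only numpy, scipy, OpenCV 4.12 (cv2) and the standard library are available. Lean on these libraries where they do the work, as an engineer would, in place of code of your own. Each camera call takes 0.05 s, during which the arm holds its last target. There are 200 camera calls.

## Task

Lift the clear guard of the shell grinder wide open and fit the red grinding drum from the slanted rack on the spindle: set it upright in the collar and turn it on the drive plate until its hidden lugs drop into the slots and it sits fully home. Then lower the guard gently until it is closed, without letting it slam, and let go; leave the blue drum in its cup and everything else on the bench where it is.

Things in the scene. Friction and masses are not known exactly. Their poses are not given: they have to be found in the camera images.
- grinder: bench shell grinder with an upright spindle: grey housing 196 (x) x 166 (y) x 60 mm high, clear hinged guard on top. Origin on the spindle axis at bench level; z up, local -x is its front (roughly towards the robot). On its deck stands the blue collar, in which lies the drive plate
- collar (a point): centre of the mouth of the blue steel collar, on the spindle axis, 98 mm above the bench. Collar 86 mm over all, 38 mm tall; inside, its radius narrows from 38 mm at the mouth to 33 mm 8 mm lower, and stays so below. Axes as the grinder's
- seat (a point): point on the spindle axis at the level of the drive plate's lands, 73 mm above the bench: a drum that is home has its origin here. The plate has three open radial slots 14 mm wide, 9 mm deep, 120 degrees apart. Their angle differs every time, is not reported and does not follow the housing; a brake (0.5 N m) holds the spindle. Axes as the grinder's
- guard (a joint): hinge angle of the guard in rad: 0 closed on the deck, grows as its front is lifted up and back, 1.8 its stop. The hinge is stiff (0.6 N m friction): the guard stays where it is left. It may stand ajar at the start
- guard_handle (a point): middle of the guard's orange handle, a round bar 10 mm thick and 100 mm long along the grinder's y, 38 mm clear of the guard's front wall and 12 mm below the guard's top; it can be pinched from above. Turns with the guard
- guard_hinge (a point): middle of the guard's hinge line (along the grinder's y), 75 mm behind the spindle axis, 61 mm above the bench. Closed, the handle's centre is 200 mm in front of it and 78 mm higher. The guard is a box 155 deep x 150 wide x 90 mm high, no floor; at 1.4 rad or more the space above the collar is free. Turns with the guard
- rack: fixed wooden rack 150 x 196 mm with two round black cups, 96 mm apart along its y, which hold the drums. The cups lean 25 degrees: their axes point up and towards the rack's front (local -x, roughly towards the robot). Cup inner radius 34 mm, walls 16 mm high; the middle of the slanted cup floor is 60 mm above the bench, 55 mm behind (local +x) the origin, which is at bench level
- red_drum: coarse grinding drum, red sleeve and top, 0.24 to 0.43 kg: flange 63 mm across, 10 mm thick; body 58 mm across up to z 34 mm; on top a black grip bar 12 mm thick (y) x 46 mm long (x), from z 34 to 64 mm. Origin: centre of the flange's underside; z along its axis, up through the bar; x along the bar. Starts in either cup of the rack, leaning 25 degrees, bar running up the slope
- red_lugs (a point): centre of the red drum's lug feet, 8 mm below its origin. Three steel lugs under the flange: 10 mm wide, 8 mm deep, 14 to 29 mm off the axis, 120 degrees apart, one under the bar's -x end. Riding on the plate's lands they hold the drum 8 mm proud (origin 81 mm above the bench); turned until lugs and slots meet, it drops 8 mm by its own weight unless gripped tight
- blue_drum: the fine drum, the same but for its blue sleeve and top; starts in the other cup and stays there; bystander
- glue_jar: small glue jar with a white cap, 48 mm across, 75 mm tall, standing; origin under its centre; bystander
- toe_last: wooden toe form about 95 x 50 x 50 mm; origin under its middle; bystander
- screwdriver: screwdriver lying on the bench, about 200 mm long; bystander
- clamp_block: small green plastic block, 55 x 30 x 45 mm; origin under its middle; bystander
- heel_wedge: cork heel wedge 90 x 55 x 23 mm; origin under its middle; bystander
- grease_tin: flat yellow tin, 60 mm across, 30 mm tall; origin under its centre; bystander

How it is judged:
By the outcome, as a careful person would: the job done as asked, in the order asked, and still so for the second after the job is handed in, with the robot touching nothing.
It also fails if it takes over 72 s, if anything falls off the work surface, if the arm or the gripper's body presses on something with over 40 N, if the wrist force passes 120 N, or if a joint passes its speed limit or range.

## Working session

There is one attempt and no reset: what is moved stays moved. The work goes in short steps, Python scripts to look and compute and a shell command to move; the robot and the scene stay as the last step left them, time stands still between calls to the robot, and variables do not carry over. Pictures are saved under pics/ and viewed, at most 10 in all, crops included, and the job is handed in when it is done.

```bash
ls; mkdir -p pics; python3 - <<'E'
from station import r
import cv2
s=r.observe();print(s)
for n in("scene","top"):
    cv2.imwrite(f"pics/{n}0.png",r.get_image(n))
    print(n,r.calibration(n))
print(r.calibration("wrist"))
E
```

```text
pics
shift.py
station.py
{'clock': 0.0, 'qpos': array([ 1.12065909e+00,  1.81515988e-01,  1.60800201e+00,  1.86457948e-05,
        1.35385427e+00, -2.06335848e-01]), 'qd': array([-2.03711677e-03,  1.72903739e-03, -1.28778098e-03, -2.98033113e-04,
        8.46019398e-04, -1.77968219e-05]), 'tau': array([-1.69605726e-03, -4.44875085e+01, -3.51335835e+01, -2.90816679e-04,
        9.10720060e-03, -1.52986172e-05]), 'tcp_pos': array([0.13854803, 0.55747824, 0.23040117]), 'tcp_rot': array([-3.81948860e-01, -3.11769144e+00,  2.63646923e-03]), 'contact_force': array([ 0.09334096, -0.19375873, -0.39662198]), 'ft_torque': array([ 0.00725416, -0.05714824,  0.04859775]), 'grasp_force': 0.0, 'width': 0.9986320298454211}
scene {'fx': 533.4608387464842, 'fy': 533.4608387464842, 'cx': 317.91174992903575, 'cy': 244.78862871111122, 'R': array([[-0.82438204,  0.56576953,  0.01729438],
       [ 0.31149321,  0.47896373, -0.8207105 ],
       [-0.47261637, -0.67119191, -0.57108246]]), 't': array([ 0.40211997, -0.08351058,  1.72937972])}
top {'fx': 462.9424844798581, 'fy': 462.9424844798581, 'cx': 321.4387665133544, 'cy': 233.91209167292055, 'R': array([[ 0.01447875, -0.99984518,  0.0099995 ],
       [-0.98551386, -0.01595982, -0.16884226],
       [ 0.16897571, -0.00741002, -0.98559236]]), 't': array([-0.01725311,  0.54306764,  1.00579589])}
{'fx': 373.63657597514356, 'fy': 373.63657597514356, 'cx': 314.36793828811426, 'cy': 246.51745578961035, 'R': array([[ 0.24110243,  0.97049736, -0.00212107],
       [ 0.92342352, -0.22873427,  0.30817145],
       [ 0.29859442, -0.07625953, -0.95132847]]), 't': array([-0.57282097, -0.04117693,  0.38094548])}
```
View pics/scene0.png

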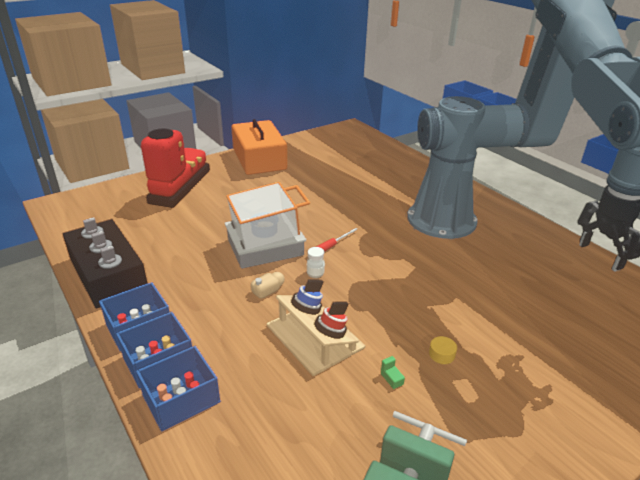

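View pics/top0.png

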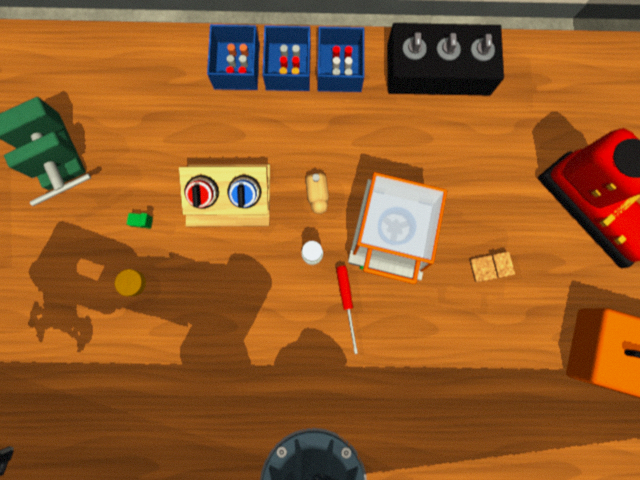

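The scene picture shows the grinder at about (265,225) with its orange-edged guard, and the rack at (315,325) with the red drum in the near cup. In the top picture the grinder is at (398,225), the red drum at (200,193) and the blue drum at (244,193). I'll enlarge both.

```bash
python3 - <<'E'
import cv2,numpy as np
t=cv2.imread("pics/top0.png");s=cv2.imread("pics/scene0.png")
def c(im,x,y,w,h):return cv2.resize(im[y:y+h,x:x+w],(400,300),interpolation=cv2.INTER_CUBIC)
a=np.vstack([np.hstack([c(t,330,160,133,100+0),c(s,215,175,120,90)]),np.hstack([c(t,170,155,107,80),c(s,260,270,120,90)])])
cv2.imwrite("pics/c1.png",a)
E
```

View pics/c1.png

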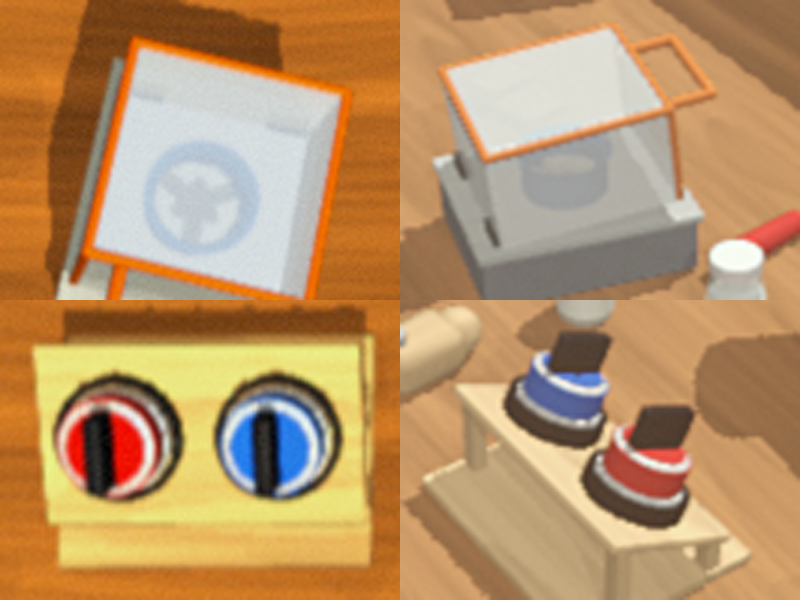

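The crop shows the plate's three dark slots through the guard, the guard corners, and the handle. The bars run up the slope. I'll fit the poses from these points.

```bash
cat > h.py <<'E'
import numpy as np
from station import r
from scipy.optimize import least_squares
C={n:r.calibration(n) for n in("scene","top")}
def proj(c,P):
    c=C[c] if isinstance(c,str) else c
    p=np.atleast_2d(P)@c["R"].T+c["t"]; return np.c_[c["fx"]*p[:,0]/p[:,2]+c["cx"],c["fy"]*p[:,1]/p[:,2]+c["cy"]]
def ray(c,uv,z):
    c=C[c] if isinstance(c,str) else c
    d=c["R"].T@np.array([(uv[0]-c["cx"])/c["fx"],(uv[1]-c["cy"])/c["fy"],1]);o=-c["R"].T@c["t"];return o+d*(z-o[2])/d[2]
def T(x,y,a,P):
    P=np.array(P,float);c,s=np.cos(a),np.sin(a);return np.c_[x+c*P[:,0]-s*P[:,1],y+s*P[:,0]+c*P[:,1],P[:,2]]
def guard(g,P): # P rel hinge closed (x fwd=-)
    P=np.array(P,float);c,s=np.cos(g),np.sin(g)
    return np.c_[P[:,0]*c+P[:,2]*s+.075,P[:,1],-P[:,0]*s+P[:,2]*c+.061]
E
python3 - <<'E'
from h import *
f=.158;b=f-.155
B=[[-b,.075,.09],[-b,-.075,.09],[-f,.075,.09],[-f,-.075,.09],[-.203,.05,.078],[-.203,-.05,.078]]
# top: BL(+y left in image), BR, FL ; scene
top=np.array([[374.9,174],[446.4,191.6],[360,243],[432,263],[365,268],[417,281]])
sc=np.array([[227,196],[279.5,183],[241,223],[296,206.5],[309.5,203.5],[298,186.4]])
# scene camera sees +y side near: BL=near? try both
for perm in ([0,1,2,3,4,5],[2,0,3,1,4,5]):
  S=sc[[0,1,2,3,4,5]] if perm[0]==0 else sc[[2,0,3,1,4,5]]
  # 2nd: y+ back=(241,223)? 
  S=sc if perm[0]==0 else np.array([sc[2],sc[0],sc[3],sc[1],sc[4],sc[5]])
  S=S if perm[0]==0 else np.array([[241,223],[227,196],[296,206.5],[279.5,183],[309.5,203.5],[298,186.4]])
  def res(p):
    W=T(p[0],p[1],p[2],guard(p[3],B));c=T(p[0],p[1],p[2],[[0,0,.098]])
    return np.r_[(proj("top",W)-top).ravel(),(proj("scene",W)-S).ravel(),(proj("top",c)-[[397,225.5]]).ravel()*2]
  q=least_squares(res,[.6,-.15,-.2,.1],loss="soft_l1");print(q.x,q.cost);print(np.round(q.fun,1))
# rack
def rr(p):
    W=T(p[0],p[1],p[2],[[.055-.0068,.048,.0745],[.055-.0068,-.048,.0745]])
    return np.r_[(proj("top",W)-[[201.6,191.7],[244.4,191.4]]).ravel()]
q=least_squares(rr,[.6,.2,0]);print(q.x,q.fun)
for n,uv in dict(jar=(312,250),tin=(128,283),sd=(340,268)).items():print(n,ray("top",uv,.05))
E
```

```text
[ 0.55790025 -0.17405582 -0.25362871  0.09646737] 213.2465550705886
[  1.7  -0.2   0.    0.8  -1.3   0.   -0.6  -0.2  -0.4   0.7  -3.9   1.
  14.   25.6 -50.5  12.   55.3 -15.7 -15.5 -24.1  -0.2  -0.8   0.1  -0.1
   1.7  -2.1]
[ 0.55753695 -0.17306341 -0.23818519  0.10856542] 9.220675678287984
[ 0.6 -0.2 -0.8 -0.2 -1.2  0.1 -0.  -1.1  0.2  0.8 -3.   0.4  0.5 -1.1
  1.6 -0.6  0.5  0.2  0.4 -1.1 -0.3 -1.7 -0.5 -0.9  0.8 -1.8]
[0.58297661 0.21206578 0.02427807] [-0.06954738 -0.00243072  0.06968792  0.00131157]
jar [0.50555462 0.0118105  0.05      ]
tin [0.42540103 0.41788946 0.05      ]
sd [ 0.46594099 -0.0515375   0.05      ]
```

```bash
cat >> h.py <<'E'
from scipy.spatial.transform import Rotation as Ro
G=[0.5575,-0.173,-0.238]
def handle(g): return T(*G,guard(g,[[-.200,0,.078]]))[0]
def need(P,ydir=None,grasp=True):
    s=r.observe();R=Ro.from_rotvec(s["tcp_rot"]).as_matrix();P=np.array(P,float)
    if grasp:P=P-[0,0,r.tcp_to_grasp]
    d=R.T@(P-s["tcp_pos"]);t=None
    if ydir is not None:
        v=R.T@np.array([np.cos(ydir),np.sin(ydir),0]);t=np.arctan2(-v[0],v[1]);t=(t+np.pi/2)%np.pi-np.pi/2
    print("d",np.round(d,4),"turn",t and round(t,3),"q6",round(s["qpos"][5],3));return d
E
python3 - <<'E'
from h import *
print(r.tcp_to_grasp)
h=handle(.1086);print(h)
need(h+[0,0,.10],G[2]);
s=r.observe();print(Ro.from_rotvec(s["tcp_rot"]).as_matrix().round(3))
E
```

```text
0.0187
[ 0.44538444 -0.14580099  0.16021782]
d [-0.4675 -0.6085 -0.0103] turn 1.565 q6 -0.206
[[-0.97   0.241 -0.001]
 [ 0.241  0.97  -0.001]
 [ 0.    -0.002 -1.   ]]
```

Careful with the scale: shifts go in units of 20 mm. That gives: -0.24 m is -12, -0.15 m is -7.5.

```bash
python3 shift.py '[0.3,-1.5,-2,-1,0.15,0.3,-3,-4,-1.5,0.3,0.3,-4.5,-6,-1.5,0.45,0.3,-6,-8,-1.5,0.6,0.3,-7.5,-10,-1.5,0.75,0.3,-9,-12,-1.5,0.9,0.3,-10.5,-14,-1.5,1.05,0.3,-12,-16,-1.5,1.2]'; python3 - <<'E'
from h import *
need(handle(.1086)+[0,0,.09],G[2])
E
```

```text
clock: 0.9
tcp_pos: [0.2926, 0.1921, 0.2612]
tcp_rot: [2.082, 2.352, 0.001]
contact_force: [1.2, 0.7, 0.3]
width: 0.298
grasp_force: 0.0
d [-0.354   0.1106  0.0297] turn 0.36 q6 0.116
```

```bash
python3 shift.py '[0.3,-2.25,0.7,0,0.1,0.3,-4.5,1.4,0,0.2,0.3,-6.75,2.1,0,0.3,0.3,-9,2.8,0,0.36,0.3,-11.25,3.5,0,0.36,0.3,-13.5,4.2,0,0.36,0.3,-15.75,4.9,0,0.36,0.3,-17.7,5.5,1,0.36]';python3 shift.py '[0.3,0,0,0,0,0.3,0,0,0,0]'; python3 - <<'E'
from h import *;import cv2
need(handle(.1086),G[2])
c=r.calibration("wrist")
cv2.imwrite("pics/w1.png",r.get_image("wrist"));print(proj(c,handle(.1086)))
E
```

```text
clock: 1.7
tcp_pos: [0.4485, -0.1467, 0.2433]
tcp_rot: [2.462, 1.944, 0.003]
contact_force: [0.6, 0.3, 1.0]
width: 0.301
grasp_force: 0.0
clock: 1.9
tcp_pos: [0.4459, -0.1435, 0.24]
tcp_rot: [-2.464, -1.944, 0.001]
contact_force: [0.3, 0.4, -0.2]
width: 0.297
grasp_force: 0.0
d [-0.0025  0.0004  0.0985] turn 0.003 q6 -0.331
[[313.70950206 258.30497794]]
```

View pics/w1.png

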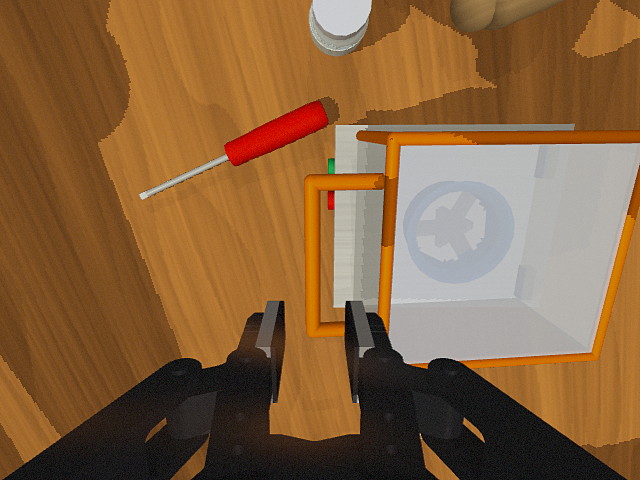

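The handle bar runs along column 312, rows 180-335, which matches the prediction of (314,258). Going down to pinch it.

Scaled: 0.0985 m is 4.925, 0.095 m is 4.75.

```bash
python3 shift.py '[0.3,-0.125,0,2,0,0.3,-0.125,0,3.75,0,0.3,-0.125,0,4.75,0,0.3,-0.125,0,4.925,0,0.3,-0.125,0,4.925,0,0,-0.125,0,4.925,0,0,-0.125,0,4.925,0,0,-0.125,0,4.925,0]';python3 shift.py '[0,0,0,0,0,0,0,0,0,0]'; python3 - <<'E'
from h import *
need(handle(.1086),G[2])
s=r.observe();gp=s["tcp_pos"]+[0,0,-0]
h0=handle(.1086)
R=Ro.from_rotvec(s["tcp_rot"]).as_matrix()
for a in np.arange(.1086,1.6,.1): print(round(a-.1086,2),(R.T@(handle(a)-h0)).round(4))
E
```

```text
clock: 2.75
tcp_pos: [0.4435, -0.1448, 0.1438]
tcp_rot: [-2.46, -1.947, 0.006]
contact_force: [-14.3, 3.4, 7.4]
width: 0.09
grasp_force: 58.6
clock: 2.95
tcp_pos: [0.4435, -0.1448, 0.1438]
tcp_rot: [-2.46, -1.947, 0.006]
contact_force: [-13.6, 3.1, 7.9]
width: 0.091
grasp_force: 58.6
d [-0.0005  0.0021  0.0023] turn 0.006 q6 -0.337
0.0 [0. 0. 0.]
0.1 [-0.0001  0.0107 -0.0186]
0.2 [-0.0001  0.0233 -0.036 ]
0.3 [-0.0002  0.0375 -0.052 ]
0.4 [-0.0003  0.0533 -0.0666]
0.5 [-0.0004  0.0704 -0.0795]
0.6 [-0.0006  0.0887 -0.0907]
0.7 [-0.0007  0.1081 -0.0999]
0.8 [-0.0008  0.1283 -0.1072]
0.9 [-0.0009  0.1491 -0.1125]
1.0 [-0.0011  0.1703 -0.1156]
1.1 [-0.0012  0.1917 -0.1166]
1.2 [-0.0013  0.2132 -0.1154]
1.3 [-0.0014  0.2344 -0.1121]
1.4 [-0.0016  0.2552 -0.1068]
```

```bash
python3 shift.py '[0,0,0.4,-0.95,0,0,0,1.05,-1.85,0,0,0,1.8,-2.65,0,0,0,2.55,-3.4,0,0,0,3.4,-4.05,0,0,0,4.35,-4.6,0,0,0,5.3,-5.05,0,0,0,6.3,-5.4,0]'; python3 shift.py '[0,0,1.05,-0.275,0,0,0,2.1,-0.425,0,0,0,3.2,-0.475,0,0,0,4.25,-0.4,0,0,0,5.3,-0.25,0,0,0,6.35,0,0,0,0,6.35,0,0,0,0,6.35,0,0]'; python3 - <<'E'
from h import *
s=r.observe();g=s["tcp_pos"]+[0,0,.0187]
print(least_squares(lambda p:handle(p[0])-g,[1.4]))
E
```

```text
clock: 3.75
tcp_pos: [0.5692, -0.1744, 0.2559]
tcp_rot: [2.462, 1.948, 0.001]
contact_force: [-0.8, 0.8, -4.8]
width: 0.083
grasp_force: 60.7
clock: 4.55
tcp_pos: [0.6951, -0.204, 0.2546]
tcp_rot: [2.459, 1.945, 0.008]
contact_force: [4.0, 0.4, 3.2]
width: 0.085
grasp_force: 61.1
     message: `gtol` termination condition is satisfied.
     success: True
      status: 1
         fun: [-2.753e-03 -1.663e-03 -7.344e-03]
           x: [ 1.500e+00]
        cost: 3.2136447635035374e-05
         jac: [[ 1.992e-01]
               [-4.833e-02]
               [-6.373e-02]]
        grad: [-7.504e-09]
  optimality: 7.503751256400449e-09
 active_mask: [ 0.000e+00]
        nfev: 5
        njev: 5
```

```bash
python3 shift.py '[0.35,0,0,0,0,0.35,0,0,0,0,0.35,0,0,0,0,0.35,0,0,-2,0,0.35,0,0,-4,0,0.6,0,-2,-5,0,1,0,-4.5,-5,0,1,0,-7,-5,0]'; python3 - <<'E'
from h import *;import cv2
# red cup location & bar direction
Rk=[.583,.2121,.0243]
a=np.radians(25);ax=np.array([-np.sin(a),0,np.cos(a)])
bar=T(*Rk,[np.array([.055,.048,.060])+ax*.050])[0];print(bar)
need(bar+[0,0,.1],Rk[2]+np.pi/2)
E
```

```text
clock: 5.35
tcp_pos: [0.5545, -0.1717, 0.3514]
tcp_rot: [2.464, 1.947, 0.0]
contact_force: [0.1, -0.1, 1.5]
width: 0.843
grasp_force: 0.0
[0.6156928  0.26090877 0.10531539]
d [ 0.4352 -0.0406  0.1645] turn 1.313 q6 -0.271
```

```bash
python3 - <<'E'
from h import *;import cv2,json
c=r.calibration("wrist");im=r.get_image("wrist")
u=proj(c,T(*G,[[0,0,.073]]))[0];print(u)
# rectify plate plane z=.073 : 100mm square, 6px/mm, up = world +x, left= world +y
S=6;n=600
src=[];dst=[]
for dx,dy in((-.05,-.05),(.05,-.05),(.05,.05),(-.05,.05)):
    src.append(proj(c,[[G[0]+dx,G[1]+dy,.073]])[0]);dst.append([n/2-dy*1000*S,n/2-dx*1000*S])
H=cv2.getPerspectiveTransform(np.float32(src),np.float32(dst))
cv2.imwrite("pics/plate.png",cv2.warpPerspective(im,H,(n,n)));cv2.imwrite("pics/w2.png",im)
E
```

```text
[316.09671098 197.56195714]
```

View pics/plate.png

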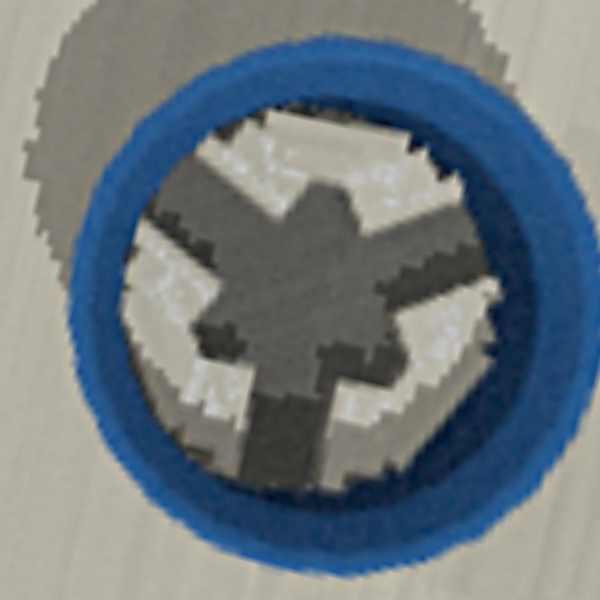

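The rectified plate shows its slot axes meeting at about (302,291), roughly 1.5 mm in +x from my estimate. The slots point to world angles of about 50, 170 and -70 degrees. Next is the red drum.

Scaled: 0.04 m is 2, -0.01 m is -0.5.

```bash
python3 shift.py '[0.4,2,0,0,0.15,0.4,4.25,0,0,0.3,0.4,6.5,-0.25,0,0.45,0.4,8.75,-0.5,0,0.6,0.4,11,-1,1,0.75,0.4,13.25,-1.25,2.5,0.9,0.4,15.5,-1.5,3.5,1.05,0.4,17.75,-1.75,4.5,1.2]';python3 shift.py '[0.4,0,0,0,0.11]'; python3 - <<'E'
from h import *;import cv2
need([.6157,.2609,.1053+.1],.0243+np.pi/2)
c=r.calibration("wrist");im=r.get_image("wrist")
cv2.imwrite("pics/w3.png",im)
E
```

```text
clock: 6.2
tcp_pos: [0.6023, 0.1735, 0.2643]
tcp_rot: [3.131, 0.261, -0.001]
contact_force: [0.7, -0.1, 0.4]
width: 0.4
grasp_force: 0.0
clock: 6.3
tcp_pos: [0.6002, 0.177, 0.2611]
tcp_rot: [-3.139, -0.098, 0.01]
contact_force: [-0.5, -0.3, 0.1]
width: 0.4
grasp_force: 0.0
d [ 0.0211 -0.0826  0.0745] turn 0.038 q6 1.605
```

```bash
python3 shift.py '[0.4,0.5,-2,1,0.04,0.4,1.05,-4.15,2,0.038,0.4,1.05,-4.15,2,0.038,0.4,1.05,-4.15,2,0.038]'; python3 - <<'E'
from h import *;import cv2
need([.6157,.2609,.1053+.1],.0243+np.pi/2)
c=r.calibration("wrist");im=r.get_image("wrist")
cv2.imwrite("pics/w4.png",im)
a=np.radians(25)
Rk=[.583,.2121,.0243]
def D(P,side=1):
    P=np.array(P,float);Ry=Ro.from_euler('y',-25,degrees=True).as_matrix()
    return T(*Rk,P@Ry.T+[.055,.048*side,.06])
print(proj(c,D([[.023,.006,.064],[.023,-.006,.064],[-.023,.006,.064],[-.023,-.006,.064]])).round(1))
E
```

```text
clock: 6.75
tcp_pos: [0.6181, 0.2561, 0.2245]
tcp_rot: [3.14, 0.043, -0.002]
contact_force: [-0.2, -0.1, 0.4]
width: 0.404
grasp_force: 0.0
d [-0.0023 -0.0049  0.0379] turn 0.003 q6 1.76
[[295.9 230.6]
 [313.9 230.7]
 [297.7 277.3]
 [313.7 277.3]]
```

View pics/w4.png

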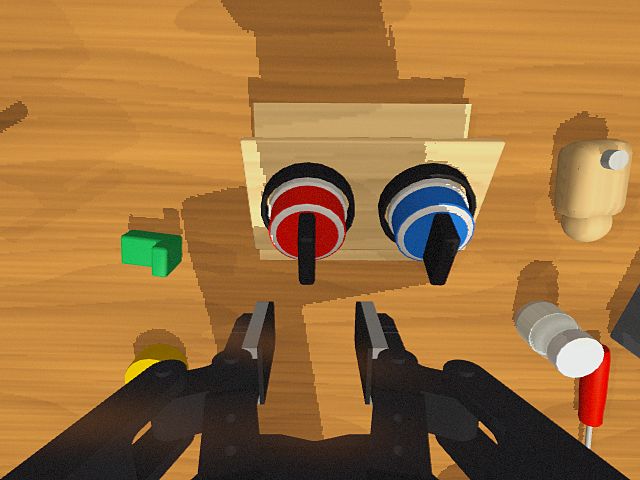

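The red bar is at columns 299-315, with its near end at row 284 against the predicted 277. The drum therefore sits about 6 mm nearer the robot than estimated, so I'll shift the grasp.

```bash
python3 - <<'E'
from h import *
Rk=[.583,.2121,.0243];a=np.radians(25)
p=T(*Rk,[np.array([.055-.006,.047,.060])+np.array([-np.sin(a),0,np.cos(a)])*.058])[0];print(p)
need(p,.0243+np.pi/2)
E
```

```text
[0.60633892 0.25968113 0.11256585]
d [-0.0123 -0.0047  0.1317] turn 0.002 q6 1.76
```

Scaled: 0.131 m is 6.55, 0.127 m is 6.35.

```bash
python3 shift.py '[0.4,-0.6,-0.225,2,0,0.4,-0.6,-0.225,4,0,0.4,-0.6,-0.225,5.5,0,0.4,-0.6,-0.225,6.35,0,0.4,-0.6,-0.225,6.55,0,0.4,-0.6,-0.225,6.55,0,0,-0.6,-0.225,6.55,0,0,-0.6,-0.225,6.55,0]';python3 shift.py '[0,0,0,0,0,0,0,0,0,0,0,0,0,0,0]'
```

```text
clock: 7.6
tcp_pos: [0.6078, 0.2604, 0.0968]
tcp_rot: [-3.14, -0.038, -0.005]
contact_force: [-2.3, 0.3, 6.3]
width: 0.129
grasp_force: 64.0
clock: 7.9
tcp_pos: [0.6078, 0.2604, 0.0968]
tcp_rot: [-3.14, -0.038, -0.005]
contact_force: [-3.4, 0.1, 5.4]
width: 0.131
grasp_force: 63.9
```

```bash
python3 shift.py '[0,-0.25,0,-0.5,0,0,-0.5,0,-1.1,0,0,-0.8,0,-2,0,0,-1,0,-3.5,0,0,-1,0,-5.5,0,0,-1,0,-7,0,0,-1,0,-7,0]'; python3 - <<'E'
from h import *;import cv2
s=r.observe();print(s["grasp_force"],s["contact_force"],s["ft_torque"])
g=s["tcp_pos"]+[0,0,.0187];u=proj("scene",g)[0].astype(int);v=proj("top",g)[0].astype(int)
a=r.get_image("scene");b=r.get_image("top");w=r.get_image("wrist")
k=lambda im,u,h:cv2.resize(im[max(u[1]-h,0):u[1]+h,max(u[0]-h,0):u[0]+h],(400,400),interpolation=cv2.INTER_CUBIC)
cv2.imwrite("pics/c2.png",np.hstack([k(a,u,50),cv2.resize(w[100:400,160:460],(400,400))]));print(u)
E
```

```text
clock: 8.6
tcp_pos: [0.5892, 0.2606, 0.2416]
tcp_rot: [-3.139, -0.039, -0.018]
contact_force: [0.3, 0.3, -2.2]
width: 0.129
grasp_force: 62.7
62.68431734293699 [ 0.33588994  0.2983853  -2.20430559] [-0.04494865  0.03164414 -0.06951534]
[350 250]
```

View pics/c2.png

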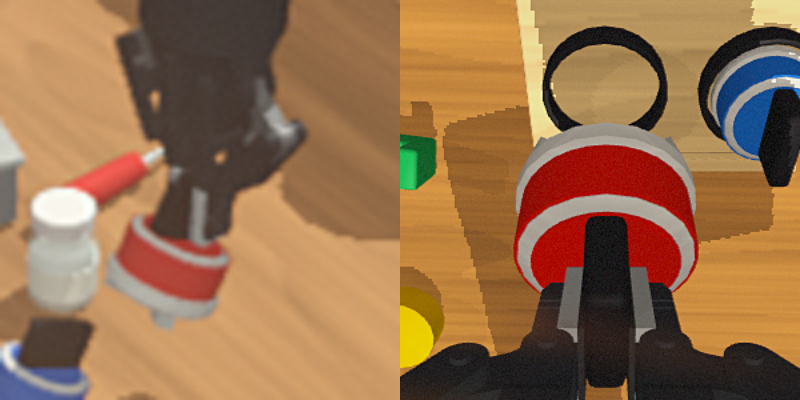

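The drum is held and leaning. The wrist crop shows its top ring spanning x 513-698, the flange's top edge at y=123, and the far end of the bar at (606,218). I'll use these to fit the drum's pose in the hand, and check the collar centre.

```bash
cat > fit.py <<'E'
from h import *
c=r.calibration("wrist");s=r.observe();R=Ro.from_rotvec(s["tcp_rot"]).as_matrix();g=s["tcp_pos"]
th=np.linspace(0,2*np.pi,181)
def circ(rad,z):return np.c_[rad*np.cos(th),rad*np.sin(th),0*th+z]
Z=np.diag([1,-1,-1.])  # drum upright frame in tool frame
def W(p,P): # p=tilt,x,y,z of origin in tool frame rel TCP
    Ry=Ro.from_euler('y',-p[0]).as_matrix();Q=(np.array(P)@Ry.T)@Z.T+p[1:4];return Q@R.T+g
def f(p):
    top=proj(c,W(p,circ(.029,.034)));fl=np.vstack([proj(c,W(p,circ(.0315,z))) for z in(0,.01)]);b=proj(c,W(p,[[.023,0,.064]]))[0]
    return [top[:,0].min()-244.8,top[:,0].max()-383.5,top[:,1].min()-246,fl[:,1].min()-192,b[0]-314.8,b[1]-263.5]
q=least_squares(f,[.436,.024,0,.035]);print(np.degrees(q.x[0]),q.x[1:].round(4),np.round(q.fun,1))
print("origin",W(q.x,[[0,0,0]]))
# camera at w2 time
T2=np.array([2.464,1.947,0.]);R2=Ro.from_rotvec(T2).as_matrix();p2=np.array([.5545,-.1717,.3514])
cam=-c["R"].T@c["t"];off=R.T@(cam-g);cp=p2+R2@off
def im(P):
    k=(.073-cp[2])/(P[2]-cp[2]);X=cp+(P-cp)*k;return [300-(X[1]-G[1])*6000,300-(X[0]-G[0])*6000]
for xy in((G[0],G[1]),(.559,-.1735)):
    q4=[im(np.array([xy[0]+.043*np.cos(t),xy[1]+.043*np.sin(t),.098])) for t in th];q4=np.array(q4);print(xy,q4.min(0),q4.max(0))
E
python3 fit.py
```

```text
2.396535782626657 [0.0126 0.0014 0.0376] [  2.1  -1.6 -18.3   9.9  -0.3   8.3]
origin [[0.59808993 0.25854677 0.19574082]]
(0.5575, -0.173) [55.31313962 31.96563902] [603.82784627 580.48034567]
(0.559, -0.1735) [58.50217861 22.39852204] [607.01688526 570.91322869]
```

```bash
sed -i 's/\[\[.023,0,.064\]\]/[[.023,0,.034]]/; s/min()-246/min()-257/' fit.py; python3 fit.py
```

```text
28.89513523183385 [0.025  0.0014 0.0301] [ 0.6 -0.1 -1.8 -0.4 -0.4  2.2]
origin [[0.61058026 0.25886133 0.20321793]]
(0.5575, -0.173) [55.31313962 31.96563902] [603.82784627 580.48034567]
(0.559, -0.1735) [58.50217861 22.39852204] [607.01688526 570.91322869]
```

```bash
python3 - <<'E'
from h import *
need([.5368,-.1706,.20],-.169+np.pi/2,False)
E
```

```text
d [-0.0593  0.4289  0.0335] turn 0.194 q6 1.778
```

```bash
python3 shift.py '[0,-0.15,1,0,0,0,-0.4,3,0,0.03,0,-0.7,5.25,0,0.06,0,-1,7.5,0,0.09,0,-1.35,9.75,0,0.12,0,-1.65,12,0,0.15,0,-1.95,14.25,0,0.18,0,-2.25,16.5,0,0.194]'; python3 shift.py '[0,-0.3,2,0.5,0,0,-0.5,3.75,1,0,0,-0.7,4.75,1.5,0,0,-0.715,4.95,1.675,0,0,-0.715,4.95,1.675,0,0,-0.715,4.95,1.675,0]'; python3 - <<'E'
from h import *
need([.5368,-.1706,.127],-.169+np.pi/2,False)
E
```

```text
clock: 9.55
tcp_pos: [0.5477, -0.0724, 0.2317]
tcp_rot: [-3.129, 0.267, 0.006]
contact_force: [0.9, -0.0, -3.0]
width: 0.132
grasp_force: 62.7
clock: 10.15
tcp_pos: [0.5187, -0.1653, 0.2]
tcp_rot: [-3.129, 0.265, 0.002]
contact_force: [0.4, 0.7, -2.3]
width: 0.132
grasp_force: 62.7
d [0.0188 0.0023 0.073 ] turn 0.0 q6 1.213
```

```bash
python3 shift.py '[0,0.95,0.115,0,0,0,0.95,0.115,1,0,0,0.95,0.115,1.75,0,0,0.95,0.115,2.25,0,0,0.95,0.115,2.75,0,0,0.95,0.115,3,0,0,0.95,0.115,3.25,0,0,0.95,0.115,3.25,0]'; python3 - <<'E'
from h import *;import cv2
need([.5368,-.1706,.127],-.169+np.pi/2,False)
g=T(*G,[[0,0,.11]])[0]
k=lambda im,u,h:cv2.resize(im[u[1]-h:u[1]+h,u[0]-h:u[0]+h],(400,400),interpolation=cv2.INTER_CUBIC)
a=r.get_image("scene");w=r.get_image("wrist")
cv2.imwrite("pics/c3.png",np.hstack([k(a,proj("scene",g)[0].astype(int),50),cv2.resize(w[100:400,160:460],(400,400))]))
E
```

```text
clock: 10.95
tcp_pos: [0.5369, -0.1717, 0.1352]
tcp_rot: [-3.13, 0.266, 0.001]
contact_force: [0.1, -0.3, -2.5]
width: 0.132
grasp_force: 62.8
d [-0.0002 -0.0011  0.0082] turn -0.0 q6 1.22
```

View pics/c3.png

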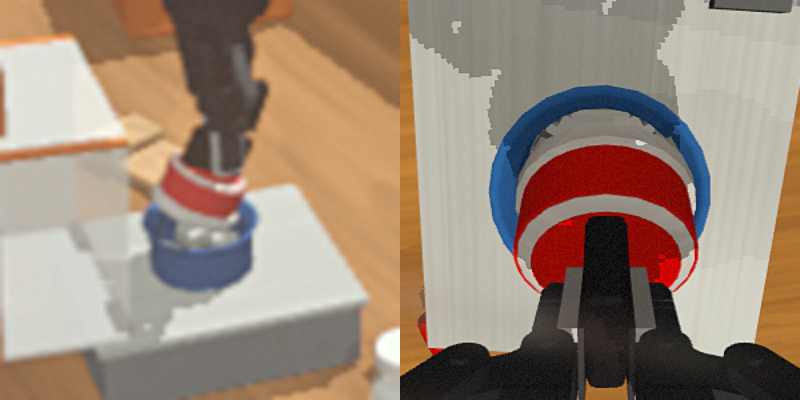

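The drum is entering the collar well centred (collar x 490-710, drum about 605). Lowering it to touch.

Careful with the scale: shifts go in units of 20 mm. That gives: 0.008 m is 0.4, 0.006 m is 0.3.

```bash
for i in 1; do python3 shift.py '[0,0,-0.05,0.15,0,0,0,-0.05,0.3,0,0,0,-0.05,0.4,0,0,0,-0.05,0.4,0]'; python3 shift.py '[0,0,0,0.1,0,0,0,0,0.2,0,0,0,0,0.2,0]'; done
```

```text
clock: 11.45
tcp_pos: [0.537, -0.1707, 0.1272]
tcp_rot: [-3.13, 0.266, 0.001]
contact_force: [-0.1, -0.1, -2.9]
width: 0.129
grasp_force: 62.8
clock: 11.75
tcp_pos: [0.5371, -0.1707, 0.1232]
tcp_rot: [-3.13, 0.266, 0.001]
contact_force: [-0.3, 0.2, -3.1]
width: 0.127
grasp_force: 62.8
```

```bash
python3 shift.py '[0,0,0,0.1,0,0,0,0,0.15,0,0,0,0,0.15,0]'; python3 shift.py '[0,0,0,0.1,0,0,0,0,0.15,0,0,0,0,0.15,0]';python3 shift.py '[0,0,0,0.05,0,0,0,0,0.1,0,0,0,0,0.1,0]'
```

```text
clock: 12.05
tcp_pos: [0.5371, -0.1706, 0.1203]
tcp_rot: [-3.13, 0.265, 0.001]
contact_force: [-0.0, 0.7, -2.5]
width: 0.131
grasp_force: 62.7
clock: 12.35
tcp_pos: [0.5369, -0.1705, 0.1172]
tcp_rot: [-3.13, 0.265, 0.001]
contact_force: [-1.2, 2.1, -2.1]
width: 0.13
grasp_force: 62.8
clock: 12.65
tcp_pos: [0.5369, -0.1706, 0.1152]
tcp_rot: [-3.13, 0.266, 0.001]
contact_force: [-1.3, 1.7, -1.8]
width: 0.128
grasp_force: 62.8
```

Scaled: -0.012 m is -0.6, -0.008 m is -0.4.

```bash
python3 shift.py '[0.2,0,0,-0.1,0,0.22,0,0,-0.2,0,0.22,0,0,-0.4,0,0.22,0,0,-0.6,0,0.22,0,0,-0.6,0,0.22,0,0,-0.6,0]'; python3 - <<'E'
from h import *;import cv2
g=T(*G,[[0,0,.11]])[0]
k=lambda im,u,h:cv2.resize(im[u[1]-h:u[1]+h,u[0]-h:u[0]+h],(400,400),interpolation=cv2.INTER_CUBIC)
a=r.get_image("scene");w=r.get_image("wrist")
cv2.imwrite("pics/c4.png",np.hstack([k(a,proj("scene",g)[0].astype(int),50),cv2.resize(w[100:400,160:460],(400,400))]))
E
```

```text
clock: 13.25
tcp_pos: [0.5375, -0.1709, 0.128]
tcp_rot: [3.13, -0.266, 0.001]
contact_force: [-0.9, -0.5, -0.2]
width: 0.219
grasp_force: 0.0
```

View pics/c4.png

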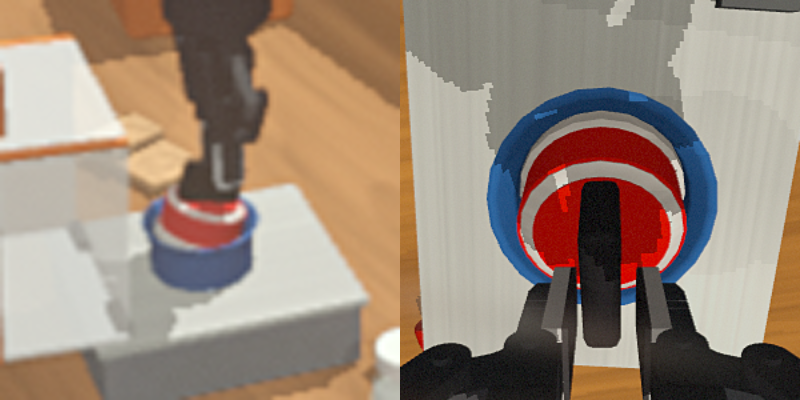

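```bash
sed -e 's/244.8/247.8/;s/383.5/376/;s/-257/-232/;s/-192/-182.5/;s/314.8/310/;s/263.5/236.5/' -e '/camera at w2/,$d' fit.py > fit2.py; python3 fit2.py
```

```text
21.21347777940588 [ 0.0246 -0.0001  0.0467] [-0.1 -1.1 -3.3 -0.4  1.1  3.7]
origin [[ 0.5614856  -0.17484574  0.08083161]]
```

```bash
cat >> fit2.py <<'E'
def show(p,n):
    q=lambda P:(proj(c,W(p,P))-[160,100])*4/3+[400,0]
    t=q(circ(.029,.034));f_=q(circ(.0315,.01));b=q([[.023,0,.034],[.023,0,.064],[-.023,0,.064]])
    print(n,"top u",t[:,0].min().round(),t[:,0].max().round(),"vmin",t[:,1].min().round(),"vmax",t[:,1].max().round(),"flange vmin",f_[:,1].min().round(),"bar",b.round().tolist())
show(q.x,"fit")
for z in(.081,.073):
    o=R.T@(np.array([.558,-.1742,z])-g);show([0,*o],z)
E
python3 fit2.py
```

```text
21.21347777940588 [ 0.0246 -0.0001  0.0467] [-0.1 -1.1 -3.3 -0.4  1.1  3.7]
origin [[ 0.5614856  -0.17484574  0.08083161]]
fit top u 517.0 687.0 vmin 172.0 vmax 294.0 flange vmin 124.0 bar [[601.0, 187.0], [601.0, 256.0], [602.0, 355.0]]
0.081 top u 515.0 688.0 vmin 132.0 vmax 296.0 flange vmin 113.0 bar [[601.0, 151.0], [600.0, 176.0], [601.0, 329.0]]
0.073 top u 519.0 685.0 vmin 128.0 vmax 285.0 flange vmin 110.0 bar [[602.0, 145.0], [601.0, 168.0], [601.0, 314.0]]
```

The numbers show the drum still leaning about 20 degrees against the near rim. I'll re-grip the bar and swing it upright along tool x, letting it pivot in the pads.

Scaled: 0.008 m is 0.4, 0.004 m is 0.2.

```bash
python3 shift.py '[0.22,0,0,0.2,0,0.22,0,0,0.4,0,0.22,0,0,0.4,0,0,0,0,0.4,0,0,0,0,0.4,0,0,0,0,0.4,0]'; python3 shift.py '[0,0.15,0,0,0,0,0.3,0,-0.05,0,0,0.45,0,-0.1,0,0,0.6,0,-0.15,0,0,0.75,0,-0.15,0,0,0.9,0,-0.2,0,0,0.9,0,-0.2,0]'; python3 shift.py '[0,0.1,0,0,0,0,0.2,0,0,0,0,0.2,0,0,0]';  python3 - <<'E'
from h import *;import cv2
w=r.get_image("wrist");cv2.imwrite("pics/w5.png",cv2.resize(w[100:400,160:460],(400,400)))
E
```

```text
clock: 13.95
tcp_pos: [0.5367, -0.1704, 0.1191]
tcp_rot: [-3.13, 0.265, 0.002]
contact_force: [-0.4, 0.1, -1.9]
width: 0.124
grasp_force: 60.3
clock: 14.65
tcp_pos: [0.5515, -0.1724, 0.1222]
tcp_rot: [-3.128, 0.264, 0.014]
contact_force: [-11.0, 3.6, 2.5]
width: 0.126
grasp_force: 62.6
clock: 14.95
tcp_pos: [0.5552, -0.173, 0.122]
tcp_rot: [-3.128, 0.264, 0.015]
contact_force: [-12.0, 2.9, 1.9]
width: 0.127
grasp_force: 62.8
```

View pics/w5.png

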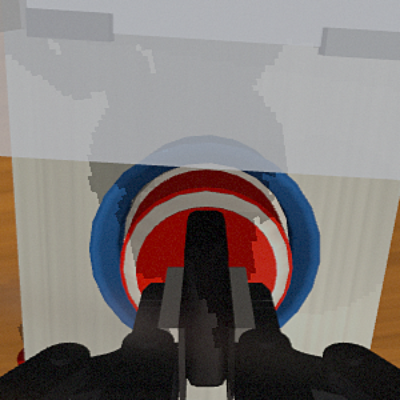

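```bash
sed -i 's/^show(q.x.*//' fit2.py; cat >> fit2.py <<'E'
for t in (5,10,15,20):
    for z in(.077,):
        o=R.T@(np.array([.560,-.1746,z])-g);show([np.radians(t),*o],(t,z))
E
python3 fit2.py | tail -6
```

```text
0.081 top u 517.0 691.0 vmin 191.0 vmax 348.0 flange vmin 164.0 bar [[604.0, 209.0], [604.0, 247.0], [604.0, 392.0]]
0.073 top u 521.0 687.0 vmin 184.0 vmax 335.0 flange vmin 159.0 bar [[604.0, 201.0], [604.0, 235.0], [604.0, 374.0]]
(5, 0.077) top u 519.0 689.0 vmin 192.0 vmax 339.0 flange vmin 161.0 bar [[604.0, 210.0], [604.0, 256.0], [604.0, 388.0]]
(10, 0.077) top u 520.0 689.0 vmin 204.0 vmax 341.0 flange vmin 166.0 bar [[604.0, 221.0], [604.0, 277.0], [604.0, 396.0]]
(15, 0.077) top u 521.0 688.0 vmin 216.0 vmax 341.0 flange vmin 171.0 bar [[604.0, 232.0], [604.0, 298.0], [604.0, 402.0]]
(20, 0.077) top u 521.0 687.0 vmin 229.0 vmax 341.0 flange vmin 178.0 bar [[604.0, 243.0], [604.0, 318.0], [604.0, 406.0]]
```

The drum is now nearly upright (bar base at y=210, near end at y=386, matching a tilt of 0-5 degrees). I'll loosen the grip, then turn it with slack while watching the moment.

```bash
M="python3 -c \"from station import r;s=r.observe();print('TZ',s['ft_torque'].round(3))\""; python3 shift.py '[0.19,-0.1,0,0,0,0.19,-0.1,0,0,0,0.19,-0.1,0,0,0]'; eval $M; python3 shift.py '[0.19,0,0,0,-0.1,0.19,0,0,0,-0.2,0.19,0,0,0,-0.2]';eval $M; python3 shift.py '[0.19,0,0,0,-0.07,0.19,0,0,0,-0.14,0.19,0,0,0,-0.14]';eval $M; python3 shift.py '[0.19,0,0,0,0.12,0.19,0,0,0,0.24,0.19,0,0,0,0.34,0.19,0,0,0,0.34]';eval $M; python3 shift.py '[0.19,0,0,0,0.12,0.19,0,0,0,0.2,0.19,0,0,0,0.2]';eval $M;python3 shift.py '[0.19,0,0,0,0.12,0.19,0,0,0,0.14,0.19,0,0,0,0.14]';eval $M
```

```text
clock: 15.3
tcp_pos: [0.5579, -0.1747, 0.1243]
tcp_rot: [3.129, -0.266, 0.003]
contact_force: [-1.1, -0.7, -0.4]
width: 0.19
grasp_force: 0.0
TZ [-0.043 -0.002 -0.015]
clock: 15.6
tcp_pos: [0.5577, -0.1743, 0.1242]
tcp_rot: [3.141, 0.05, 0.002]
contact_force: [-0.1, 0.4, 0.6]
width: 0.19
grasp_force: 0.3
TZ [ 0.082 -0.011 -0.014]
clock: 15.9
tcp_pos: [0.5575, -0.1736, 0.1243]
tcp_rot: [-3.13, -0.264, -0.002]
contact_force: [-0.1, 4.0, 4.3]
width: 0.191
grasp_force: 13.9
TZ [ 0.686  0.1   -0.419]
clock: 16.3
tcp_pos: [0.5572, -0.1745, 0.1237]
tcp_rot: [3.129, -0.271, 0.001]
contact_force: [-0.0, -0.2, 0.2]
width: 0.19
grasp_force: 0.0
TZ [ 0.029 -0.011 -0.032]
clock: 16.6
tcp_pos: [0.5572, -0.1742, 0.1237]
tcp_rot: [3.088, -0.576, 0.001]
contact_force: [-0.1, 1.6, 0.5]
width: 0.189
grasp_force: 2.0
TZ [ 0.245 -0.068  0.038]
clock: 16.9
tcp_pos: [0.5569, -0.1737, 0.1238]
tcp_rot: [-3.042, 0.785, 0.001]
contact_force: [-1.7, 5.4, 4.4]
width: 0.192
grasp_force: 15.5
TZ [0.837 0.3   0.554]
```

Turning meets about ±0.5 N m both ways, which is the brake value, so the lugs are engaged. I'll check the height by touching the bar top with shut fingers (137 mm if home, 145 mm if riding).

```bash
python3 shift.py '[0.25,0,0,0,-0.07,0.25,0,0,-1,-0.14,0.25,0,0,-2,-0.14,0,0,0,-2,-0.14,0,0,0,-2,-0.14,0,0,0,-2,-0.14,0,0,0,-1,-0.14,0,0,0,-1,-0.14]'; python3 shift.py '[0,0,0,0.1,0,0,0,0,0.15,0,0,0,0,0.15,0]';  python3 shift.py '[0,0,0,0.1,0,0,0,0,0.2,0,0,0,0,0.2,0]';  python3 shift.py '[0,0,0,0.05,0,0,0,0,0.1,0,0,0,0,0.1,0]'
```

```text
clock: 17.7
tcp_pos: [0.5548, -0.1731, 0.14]
tcp_rot: [-3.086, 0.576, 0.009]
contact_force: [-0.8, 0.1, -0.8]
width: -0.002
grasp_force: 0.0
clock: 18.0
tcp_pos: [0.5572, -0.1743, 0.1409]
tcp_rot: [3.088, -0.577, 0.001]
contact_force: [0.3, 0.1, -1.1]
width: -0.0
grasp_force: 0.0
clock: 18.3
tcp_pos: [0.5573, -0.1743, 0.1371]
tcp_rot: [3.088, -0.577, 0.001]
contact_force: [0.0, -0.1, 3.1]
width: 0.004
grasp_force: 1.8
clock: 18.6
tcp_pos: [0.5576, -0.1745, 0.137]
tcp_rot: [3.088, -0.576, 0.002]
contact_force: [-5.9, 1.6, 14.5]
width: -0.006
grasp_force: 7.3
```

The bar top is at 137 mm, so the drum is home. Now I'll rise and go back to the guard handle.

Scaled: -0.215 m is -10.75, -0.19 m is -9.5.

```bash
python3 shift.py '[0,0,0,-1,0,0,0,0,-3,0,0,0,0,-5.25,0,0,0,0,-7.5,0,0.3,0,0,-9.5,0,0.3,0,0,-10.75,0,0.3,0,0,-10.75,0]'; python3 - <<'E'
from h import *
print(handle(1.5)-[0,0,.0187])
need([.697,-.205,.352],G[2],False)
need([.697,-.205,.252],G[2],False)
E
```

```text
clock: 19.3
tcp_pos: [0.5586, -0.175, 0.3548]
tcp_rot: [3.086, -0.576, 0.013]
contact_force: [0.4, -0.8, 1.2]
width: 0.3
grasp_force: 0.0
[ 0.69224862 -0.20568974  0.2473165 ]
d [ 0.1399 -0.022   0.004 ] turn 1.44 q6 1.434
d [ 0.139  -0.0221  0.104 ] turn 1.44 q6 1.434
```

```bash
python3 shift.py '[0.3,0,0,0,-0.15,0.3,0,0,0,-0.3,0.3,0,0,0,-0.45,0.3,1,0,0,-0.6,0.3,2.5,-0.25,0,-0.75,0.3,4.5,-0.5,0,-0.9,0.3,6,-1,0,-1.05,0.3,6.975,-1.1,0,-1.2]'; python3 shift.py '[0.3,0,0,0,-0.15,0.3,0,0,0,-0.3,0.3,0,0,0,-0.45,0.3,0,0,0,-0.5,0.3,0,0,0,-0.5]'; python3 - <<'E'
from h import *;import cv2
need([.697,-.205,.252],G[2],False)
im=r.get_image("wrist");c=r.calibration("wrist");cv2.imwrite("pics/w6.png",im)
h=cv2.cvtColor(im,cv2.COLOR_BGR2HSV);m=cv2.inRange(h,(7,160,120),(18,255,255))
for dy in(-.05,0,.05):
  print("pred",proj(c,T(*G,guard(1.5,[[-.2,dy,.078]]))))
n,l,s,ce=cv2.connectedComponentsWithStats(m)
for i in np.argsort(-s[1:,4])[:5]+1:print(s[i],ce[i])
for v in range(200,340,15):
    x=np.where(m[v])[0];sp=np.split(x,np.where(np.diff(x)>1)[0]+1);print(v,[(a[0],a[-1]) for a in sp if 4<len(a)<60])
E
```

```text
clock: 20.1
tcp_pos: [0.6964, -0.2036, 0.3468]
tcp_rot: [-2.868, -1.277, 0.003]
contact_force: [-0.0, 0.1, -0.0]
width: 0.299
grasp_force: 0.0
clock: 20.6
tcp_pos: [0.6947, -0.2039, 0.3477]
tcp_rot: [-2.469, -1.938, 0.002]
contact_force: [0.6, -0.0, -0.4]
width: 0.297
grasp_force: 0.0
d [-0.0006  0.0028  0.0957] turn -0.002 q6 -0.209
pred [[310.86272712 326.29291753]]
pred [[310.38822772 257.09309379]]
pred [[309.84840213 178.36626099]]
[     0      0    630    479 111017] [344.16925336 187.29417116]
[    0   137   224   343 41255] [ 78.48265665 302.67439098]
[ 487   20  148   99 7806] [565.77581348  70.60876249]
[421 437  39  43 606] [436.24257426 464.54290429]
[185 433  25  41 314] [199.18471338 456.69745223]
200 [(np.int64(315), np.int64(321)), (np.int64(335), np.int64(340))]
215 [(np.int64(315), np.int64(321))]
230 [(np.int64(315), np.int64(321)), (np.int64(335), np.int64(339))]
245 [(np.int64(315), np.int64(322))]
260 [(np.int64(315), np.int64(322))]
275 [(np.int64(317), np.int64(322))]
290 [(np.int64(315), np.int64(322))]
305 [(np.int64(0), np.int64(16)), (np.int64(316), np.int64(322)), (np.int64(336), np.int64(344))]
320 [(np.int64(0), np.int64(30)), (np.int64(157), np.int64(166)), (np.int64(170), np.int64(175)), (np.int64(177), np.int64(185)), (np.int64(315), np.int64(322)), (np.int64(334), np.int64(344)), (np.int64(615), np.int64(629))]
335 [(np.int64(285), np.int64(289)), (np.int64(291), np.int64(344))]
```

Scaled: 0.0935 m is 4.675, 0.09 m is 4.5.

```bash
python3 shift.py '[0.3,0,0.05,1.5,0,0.3,0,0.05,3,0,0.3,0,0.05,4,0,0.3,0,0.05,4.5,0,0.3,0,0.05,4.675,0,0,0,0.05,4.675,0,0,0,0.05,4.675,0,0,0,0.05,4.675,0]'; python3 shift.py '[0,0,0,0,0,0,0,0,0,0]'; python3 - <<'E'
from h import *
# refine circle with the two grip points: closed-side start and here
s=r.observe();print(s["contact_force"],s["ft_torque"])
R=Ro.from_rotvec(s["tcp_rot"]).as_matrix()
g=s["tcp_pos"]+[0,0,.0187];hin=T(*G,[[.075,0,.061]])[0];a=G[2];e=g-hin
print("along",e@[np.cos(a),np.sin(a),0],"y",e@[-np.sin(a),np.cos(a),0],"z",e[2],np.linalg.norm(e))
h0=handle(1.5)
for q in list(np.arange(1.4,-.01,-.1))+[0]: print(round(q,2),(R.T@(handle(q)-h0)).round(4))
E
```

```text
clock: 21.45
tcp_pos: [0.6961, -0.2043, 0.2568]
tcp_rot: [2.471, 1.939, 0.0]
contact_force: [-0.3, -0.3, -2.7]
width: 0.083
grasp_force: 58.6
clock: 21.65
tcp_pos: [0.6961, -0.2044, 0.2568]
tcp_rot: [2.471, 1.939, 0.0]
contact_force: [-1.6, -0.4, -1.5]
width: 0.087
grasp_force: 58.8
[-1.55407213 -0.42390954 -1.50653481] [0.04311875 0.23224052 0.14655667]
along 0.0671305844907339 y 0.0021946840071373017 z 0.21449849609960997 0.22476862957484334
1.4 [-0.     -0.0208 -0.0053]
1.3 [-0.0001 -0.042  -0.0086]
1.2 [-0.0001 -0.0634 -0.0097]
1.1 [-0.0002 -0.0849 -0.0087]
1.0 [-0.0002 -0.1061 -0.0055]
0.9 [-0.0003 -0.1269 -0.0002]
0.8 [-0.0003 -0.147   0.0071]
0.7 [-0.0004 -0.1664  0.0164]
0.6 [-0.0004 -0.1847  0.0276]
0.5 [-0.0004 -0.2018  0.0405]
0.4 [-0.0005 -0.2175  0.0551]
0.3 [-0.0005 -0.2317  0.0712]
0.2 [-0.0005 -0.2442  0.0887]
0.1 [-0.0005 -0.255   0.1072]
-0.0 [-0.0005 -0.2638  0.1268]
0 [-0.0005 -0.2638  0.1268]
```

Scaled: -0.1269 m is -6.345, -0.1061 m is -5.305.

```bash
python3 shift.py '[0,0,-0.5,-0.14,0,0,0,-1.04,-0.265,0,0,0,-1.575,-0.35,0,0,0,-2.1,-0.43,0,0,0,-3.17,-0.485,0,0,0,-4.245,-0.435,0,0,0,-5.305,-0.275,0,0,0,-6.345,-0.01,0]'; python3 shift.py '[0,0,-1.005,0.365,0,0,0,-1.975,0.83,0,0,0,-2.89,1.39,0,0,0,-3.745,2.035,0,0,0,-4.53,2.765,0,0,0,-4.53,2.765,0]'; python3 - <<'E'
from h import *
s=r.observe()
R=Ro.from_rotvec(s["tcp_rot"]).as_matrix()
g=s["tcp_pos"]+[0,0,.0187];h=handle(.4);print(R.T@(g-h))
for q in (.3,.25,.2,.15,.1,.05,0,-.05): print(q,(R.T@(handle(q)-h)).round(4))
E
```

```text
clock: 22.45
tcp_pos: [0.5737, -0.1757, 0.26]
tcp_rot: [2.465, 1.933, 0.004]
contact_force: [2.0, -5.0, 6.8]
width: 0.083
grasp_force: 62.4
clock: 23.05
tcp_pos: [0.4813, -0.154, 0.2015]
tcp_rot: [2.471, 1.938, -0.009]
contact_force: [-11.0, -6.3, 5.5]
width: 0.085
grasp_force: 65.9
[ 0.00046171  0.00029877 -0.00948078]
0.3 [ 0.     -0.0141  0.0161]
0.25 [ 0.0001 -0.0206  0.0247]
0.2 [ 0.0001 -0.0266  0.0336]
0.15 [ 0.0001 -0.0322  0.0428]
0.1 [ 0.0002 -0.0372  0.0522]
0.05 [ 0.0002 -0.0419  0.0619]
0 [ 0.0003 -0.046   0.0718]
-0.05 [ 0.0003 -0.0496  0.0819]
```

Scaled: 0.0522 m is 2.61, 0.048 m is 2.4.

```bash
python3 shift.py '[0,0,-0.25,0.2,0,0,0,-0.5,0.5,0,0,0,-0.705,0.805,0,0,0,-1.03,1.235,0,0,0,-1.33,1.68,0,0,0,-1.61,2.14,0,0,0,-1.775,2.4,0,0,0,-1.86,2.61,0]'; python3 shift.py '[0,0,-0.115,0.25,0,0,0,-0.235,0.485,0,0,0,-0.3,0.65,0,0,0,-0.36,0.8,0,0,0,-0.36,0.8,0]'; python3 shift.py '[0,0,-0.05,0.1,0,0,0,-0.08,0.18,0,0,0,-0.08,0.18,0,0,0,-0.08,0.18,0]'; python3 - <<'E'
from h import *
s=r.observe()
R=Ro.from_rotvec(s["tcp_rot"]).as_matrix()
print(R.T@(s["tcp_pos"]+[0,0,.0187]-handle(0)))
E
```

```text
clock: 23.85
tcp_pos: [0.4457, -0.1454, 0.1498]
tcp_rot: [2.471, 1.94, -0.01]
contact_force: [-17.1, -6.4, 10.7]
width: 0.084
grasp_force: 69.3
clock: 24.35
tcp_pos: [0.438, -0.1435, 0.1331]
tcp_rot: [-2.469, -1.94, 0.012]
contact_force: [-17.4, -8.3, 5.7]
width: 0.082
grasp_force: 68.7
clock: 24.75
tcp_pos: [0.4367, -0.1432, 0.1298]
tcp_rot: [-2.47, -1.94, 0.011]
contact_force: [-17.6, -8.6, 8.4]
width: 0.082
grasp_force: 69.0
[ 0.00041412  0.00057058 -0.00952924]
```

Scaled: -0.0025 m is -0.125, -0.002 m is -0.1.

```bash
python3 shift.py '[0,0,-0.1,0.05,0,0,0,-0.125,0.1,0,0,0,-0.125,0.1,0]';python3 shift.py '[0,0,0,0.05,0,0,0,0,0.1,0,0,0,0,0.1,0]';python3 shift.py '[0,0,0,0.05,0,0,0,0,0.1,0,0,0,0,0.1,0]'
```

```text
clock: 25.05
tcp_pos: [0.4362, -0.1431, 0.1285]
tcp_rot: [2.468, 1.939, -0.007]
contact_force: [-9.9, -7.4, 5.5]
width: 0.081
grasp_force: 68.7
clock: 25.35
tcp_pos: [0.4355, -0.1433, 0.1267]
tcp_rot: [2.47, 1.939, -0.009]
contact_force: [-14.0, -8.9, 9.7]
width: 0.081
grasp_force: 70.3
clock: 25.65
tcp_pos: [0.4356, -0.1433, 0.1265]
tcp_rot: [2.469, 1.94, -0.01]
contact_force: [-22.1, -5.5, 27.8]
width: 0.086
grasp_force: 72.1
```

The guard has stopped firmly, with force rising and no more travel, so it is closed. Easing off, letting go and rising.

Scaled: -0.06 m is -3, -0.03 m is -1.5.

```bash
python3 shift.py '[0,0,0,-0.075,0,0,0,-0.075,-0.125,0,0.3,0,-0.075,-0.125,0,0.3,0,-0.075,-0.125,0,0.3,0,-0.075,-0.125,0,0.3,0,-0.075,-0.5,0,0.3,0,-0.075,-1.5,0,0.3,0,-0.075,-3,0]';python3 shift.py '[0.3,0,-2,-1.5,0,0.3,0,-4,-3,0,0.3,0,-6,-3,0,0.3,0,-6,-3,0]'; python3 - <<'E'
from h import *;import cv2
t=r.get_image("top");s=r.get_image("scene");cv2.imwrite("pics/topE.png",t);cv2.imwrite("pics/sceneE.png",s)
f=.158;B=[[-f+.155,.075,.09],[-f+.155,-.075,.09],[-f,.075,.09],[-f,-.075,.09],[-.203,.05,.078],[-.203,-.05,.078]]
for n,im in(("top",t),("scene",s)):
  h=cv2.cvtColor(im,cv2.COLOR_BGR2HSV);m=cv2.inRange(h,(5,220,170),(14,255,255))
  best=[]
  dt=cv2.distanceTransform(255-m,cv2.DIST_L2,5)
  for g in np.arange(-.04,.2,.02):
    P=T(*G,guard(g,B));seg=[]
    for i,j in((0,1),(1,3),(3,2),(2,0),(4,5)):
      seg+= [P[i]+(P[j]-P[i])*k for k in np.linspace(0,1,15)]
    uv=np.round(proj(n,np.array(seg))).astype(int);best.append((round(g,2),round(float(np.minimum(dt[uv[:,1],uv[:,0]],8).mean()),2)))
  print(n,best)
# red drum under guard: reddish centroid near collar
u=proj("top",[[.5577,-.1743,.107]])[0];print("pred",u)
y0,x0=int(u[1])-20,int(u[0])-20;p=t[y0:y0+40,x0:x0+40].astype(int);mm=(p[:,:,2]-p[:,:,0]>25)&(p[:,:,2]-p[:,:,1]>25)
ys,xs=np.where(mm);print("red",xs.mean()+x0,ys.mean()+y0,len(xs))
# bystander movement vs start
o=cv2.imread("pics/top0.png")
for n,(x,y) in dict(jar=(312,250),blue=(244,193),last=(317,190),block=(139,219),wedge=(492,266),tin=(128,283),sd=(344,290)).items():
  print(n,np.abs(o[y-12:y+12,x-12:x+12].astype(int)-t[y-12:y+12,x-12:x+12]).mean().round(1))
E
```

```text
clock: 26.45
tcp_pos: [0.4351, -0.1397, 0.1828]
tcp_rot: [-2.468, -1.937, 0.002]
contact_force: [0.0, -0.2, -0.2]
width: 0.301
grasp_force: 0.0
clock: 26.85
tcp_pos: [0.3173, -0.111, 0.2444]
tcp_rot: [2.469, 1.937, 0.0]
contact_force: [-0.4, 0.2, 0.6]
width: 0.296
grasp_force: 0.0
top [(np.float64(-0.04), 1.48), (np.float64(-0.02), 1.23), (np.float64(0.0), 1.05), (np.float64(0.02), 0.96), (np.float64(0.04), 0.71), (np.float64(0.06), 0.84), (np.float64(0.08), 1.3), (np.float64(0.1), 1.72), (np.float64(0.12), 2.23), (np.float64(0.14), 2.69), (np.float64(0.16), 3.16), (np.float64(0.18), 3.56)]
scene [(np.float64(-0.04), 8.0), (np.float64(-0.02), 8.0), (np.float64(0.0), 8.0), (np.float64(0.02), 8.0), (np.float64(0.04), 8.0), (np.float64(0.06), 8.0), (np.float64(0.08), 8.0), (np.float64(0.1), 8.0), (np.float64(0.12), 8.0), (np.float64(0.14), 8.0), (np.float64(0.16), 8.0), (np.float64(0.18), 8.0)]
pred [398.68270467 223.76050312]
red 396.36842105263156 223.89473684210526 57
jar 37.5
blue 4.0
last 49.0
block 4.0
wedge 4.8
tin 23.3
sd 3.7
```

Most checks pass. To be sure the guard is fully down, I'll touch the handle from above with shut fingers, which should meet it at about 144 mm if closed. I'll also check by template matching that the bystanders haven't moved.

```bash
python3 shift.py '[0,0,2,0,0,0,0,4,0,0,0,0,6,0.5,0,0,0,6,2.5,0,0,0,6,3.5,0,0,0,6,4,0,0,0,6,4.3,0,0,0,6,4.5,0]'; python3 - <<'E'
from h import *;import cv2
need(handle(0)+[0,0,.005],G[2],False)
o=cv2.imread("pics/top0.png",0);t=cv2.imread("pics/topE.png",0);os=cv2.imread("pics/scene0.png",0);ts=cv2.imread("pics/sceneE.png",0)
P=dict(jar=(.506,.012,.04),last=None)
for n,(a,b,x,y,h) in dict(jarT=(o,t,312,250,13),lastT=(o,t,317,190,20),tinT=(o,t,128,283,15),jarS=(os,ts,316,262,14),lastS=(os,ts,267,286,16),tinS=(os,ts,443,350,15)).items():
  m=cv2.matchTemplate(b[y-h-10:y+h+10,x-h-10:x+h+10],a[y-h:y+h,x-h:x+h],cv2.TM_CCOEFF_NORMED);_,v,_,l=cv2.minMaxLoc(m);print(n,round(v,2),l[0]-10,l[1]-10)
E
```

```text
clock: 27.75
tcp_pos: [0.4368, -0.1409, 0.1533]
tcp_rot: [2.471, 1.939, 0.0]
contact_force: [-0.6, -1.2, 1.2]
width: -0.003
grasp_force: 0.0
d [-0.0028 -0.0001  0.0093] turn -0.002 q6 -0.332
jarT 0.96 0 0
lastT 0.78 0 -1
tinT 0.68 -1 0
jarS 0.83 0 0
lastS 0.77 -1 1
tinS 0.7 0 0
```

```bash
python3 shift.py '[0,0,0,0.15,0,0,0,0,0.3,0,0,0,0,0.3,0]';python3 shift.py '[0,0,0,0.1,0,0,0,0,0.2,0,0,0,0,0.2,0]';python3 shift.py '[0,0,0,0.05,0,0,0,0,0.1,0,0,0,0,0.1,0]'
```

```text
clock: 28.05
tcp_pos: [0.4363, -0.1408, 0.1475]
tcp_rot: [2.471, 1.939, 0.0]
contact_force: [-0.6, 0.7, 0.1]
width: -0.002
grasp_force: 0.0
clock: 28.35
tcp_pos: [0.4364, -0.1409, 0.1439]
tcp_rot: [2.471, 1.939, 0.0]
contact_force: [-1.9, 1.2, 4.6]
width: 0.006
grasp_force: 2.3
clock: 28.65
tcp_pos: [0.4365, -0.1409, 0.1435]
tcp_rot: [2.47, 1.939, -0.0]
contact_force: [-7.6, 3.6, 19.2]
width: -0.002
grasp_force: 10.1
```

Contact came at 144 mm, exactly closed. I'll withdraw and hand in.

Scaled: -0.12 m is -6, -0.08 m is -4.

```bash
python3 shift.py '[0,0,0,-0.5,0,0,0,0,-2,0,0,0,0,-4,0,0,0,-2,-6,0,0,0,-4,-6,0,0,0,-4,-6,0,0,0,-4,-6,0]'; python3 -c "
from station import r
print(r.sign_off())"
```

```text
clock: 29.35
tcp_pos: [0.3585, -0.1217, 0.262]
tcp_rot: [2.47, 1.937, 0.001]
contact_force: [-0.4, -0.3, -0.1]
width: -0.0
grasp_force: 0.0
the job is handed in; nothing more can be done
None
```

The red drum is fully home on the spindle (bar top touched at 137 mm), the guard was lowered slowly and is closed (handle top touched at 144 mm), and the job was handed in at about 29 s with the blue drum and bystanders unmoved in the images I checked.

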